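# Shut the strip tester's drawer and hold the probe on its contact

## Robot

A 7-joint arm with a two-finger parallel gripper is mounted at the origin on the work surface; the furniture and walls round the work are solid. World frame = base frame: x ahead of the robot, y to its left, z up, the work surface at z = 0. Lengths are in m, angles in rad, forces in N, time in s.
With the tool pointing down it reaches from about 0.35 to 0.9 m from the base axis. Payload 7.2 kg.
Tool frame: the origin (TCP) lies on the centre line of the jaws, within the pads' length; the fingertips stand 22 mm ahead of it and the grasp point (between the pads) lies 3 mm ahead of it; x points along the fingers, y is the direction in which the jaws open and shut, and the axes are right-handed (so a half turn about x gives the same grasp; the last joint's range is limited). The gripper opens to 85 mm and grips with 20 to 120 N. Pads are 22 mm wide; open, the fingers measure 114 mm over their backs; the gripper's body (76 mm by 85 mm) begins 54 mm behind the grasp point. The pads swing forward as they close: fully open they stand 13 mm farther back than shut.
Start: joints at [-1.32, 0.411, -0.013, 1.596, 0.006, 1.134, -0.082], TCP at [0.196, 0.594, 0.253] pointing down, gripper open.
Joint ranges: [-2.95, 2.95], [-0.29, 1.99], [-1.47, 1.44], [0.14, 2.54], [-1.03, 4.17], [0.13, 1.85], [-2.86, 2.86]. Speed limits (rad/s): [2.39, 2.39, 3.01, 3.01, 3.14, 3.14, 3.14].

## Interface

Orientations are given as a unit quaternion [x, y, z, w].
In Python, from bench import bot, optics, telemetry gives the robot as it stands. Calls block until the motion is done:
- bot.move_pose(position, orientation): joint-space move of the TCP to a pose.
- bot.line_to(position, rotation=None, speed=0.15, f_stop=None): straight line of the TCP; rotation=None keeps the orientation; speed is the mean speed in m/s. With f_stop (N) it stops when the force on the tool has changed by that much, and returns True; else False.
- bot.movej(angles): joint-space move.
- bot.ungrasp() and bot.close(newtons=None): open the fingers fully, or close them until they stop; newtons is the grip in N (None keeps the last).
- bot.pause(seconds).
- bot.solve_ik(position, orientation): joint angles nearest the present ones, or None.
- optics.capture(name): name is "scene" or "top" or "wrist"; returns a dict with "frame" (400x640x3 uint8, blue, green, red), "range_z" (400x640 float32, m along the optical axis (not along the pixel's ray), 0 where there is no reading), "fx", "fy", "cx", "cy" (pixels), "distortion" ([k1, k2, p1, p2, k3] as OpenCV has them; the pictures are not rectified), "T" (4x4, takes a point from camera to world coordinates). Camera axes: x right, y down, z forward; pixel columns grow to the right and rows downward; lengths in m; the calibration is good to about 2 mm. A picture is of the moment at which its call begins.
A pose or a line that the arm cannot do raises bot.IKError and nothing moves.
- bot.finish_job(): hands the job in, once; it reports no verdict.
Readings, each from a call of its own:
- telemetry.current_t(): time.
- telemetry.current_joints(): joint angles.
- telemetry.current_qd(): joint speeds.
- telemetry.current_joint_torque(): joint torques, N m.
- telemetry.current_tcp_pos(): TCP position.
- telemetry.current_tool_rot(): TCP orientation.
- telemetry.current_ft_force(): force on the tool from outside, world axes, zero at the start.
- telemetry.current_torque(): the same for the moment, N m.
- telemetry.current_width(): finger opening in m.
Only numpy, scipy, OpenCV 4.12 (cv2) and the standard library are available. Lean on these libraries where they do the work, as an engineer would, in place of code of your own. Each camera call takes 0.05 s, during which the arm holds its last target.

## Task

Push the open blue drawer of the strip test box fully home until it seats against its stop, then lift the black-handled pin probe out of its green stand and hold its steel tip on the brass contact in the yellow ring, with the probe square to the sloping panel and pressing lightly, so that the sprung contact sinks about half of its 10 mm travel and never bottoms. Finish while still gripping the probe and holding it there; do not let go. Leave the red-capped jar, the grey gauge block and the dropper bottle undisturbed.

Things in the scene. Friction and masses are not known exactly. Their poses are not given: they have to be found in the camera images.
- tester: fixed strip test box, 160 (x) x 200 (y) mm, grey, a drawer below and a white panel on top that slopes 20 degrees: its front edge, toward the robot, is 57 mm high and its back edge 115 mm; origin at the centre of the underside; own x points from front to back (drawer pushes in along +x), y to its left, z up
- drawer (a joint): drawer opening in m: 0 is fully home, grows as it comes out toward the robot (tester's -x), at most 0.09; starts 0.05 to 0.08 open; slides with about 2.5 N of friction, stays where it is left, and meets a hard stop at 0
- drawer_front (a point): centre of the drawer's flat blue front face (200 mm wide, 44 mm high, from 5 to 49 mm above the table, no handle that sticks out); axes as the tester's; moves with the drawer; drawer home, it lies 92 mm in front of the tester's origin (12 mm in front of the housing)
- contact (a joint): how far the sprung brass contact is pressed in, in m: 0 free, 0.010 bottomed; spring 350 N/m with 0.7 N at the start, so 0.005 takes 2.5 N and bottoming takes 4.2 N
- contact_top (a point): centre of the flat top of the sprung brass contact (18 mm across) in the middle of a black collar and a yellow ring 44 mm across, on the sloping panel; free, the top stands 14 mm above the panel; axis z is the outward normal of the panel (leaning 20 degrees from vertical toward the tester's front), x runs up the slope, y to the tester's left; moves with the contact
- probe: pin probe 150 mm long, standing upright tip down in the stand: a black square grip 12 x 11 x 74 mm above, a steel shaft 4 mm thick and 76 mm long below; loose, about 22 g; own y runs along it from tip to grip end (up as it stands), own x is level and square to one pair of flat grip faces, which turn with the stand; origin on the grip's face, at mid-length
- probe_tip (a point): end of the probe's steel tip, on the probe's long axis; axes as the probe's
- probe_grip (a point): point on the probe's axis in the black grip, 130 mm above the tip and 20 mm below the grip's upper end: a good place to grip it from above; axes as the probe's
- stand: fixed probe stand: green block 34 x 34 x 78 mm on a dark foot 70 x 70 x 8 mm, with a hole 6 mm square through it from top to bottom; the shaft hangs in the hole and the grip's shoulder rests on the block's top, so the probe has to be raised 76 mm to come free; origin at the centre of the underside
- jar: bystander: white screw jar with red cap, 52 mm across, 71 mm high, loose; origin at the centre of its underside
- gauge: bystander: grey stepped gauge block 30 x 60 x 20 mm, loose; origin at the centre of its underside
- bottle: bystander: brown dropper bottle with black top, 29 mm across, 98 mm high, loose; origin at the centre of its underside
Things that resemble listed ones, but are neither listed nor needed, are in the scene too. What is shaped like the stand but purple is not meant.

How it is judged:
On the way, in this order (a step that is already met when the one before it is completed fails the run):
1. the drawer is seated fully home (value of joint drawer below 0.003 m), for 0.3 s.
2. the gripped probe's tip presses the ringed contact, square to the panel (value of joint drawer below 0.003 m and value of joint contact between 0.002 and 0.0085 m and distance between probe_tip and contact_top below 0.007 m and angle between the y axis of probe_tip and the z axis of contact_top, either way round below 0.14 rad and contact force between probe and the fingers above 2 N and contact force between probe and tester above 0.5 N), for 0.3 s.
At the end, for the whole second after the job is handed in: The drawer is home within 3 mm; the probe, gripped by the fingers, out of its stand and still, has its tip within 7 mm of the centre of the contact's top, is within 8 degrees of square to the panel, and itself presses the contact (over 0.5 N) in by 2 to 8.5 mm (all of step 2 and linear speed of probe below 0.02 m/s and contact force between probe and stand below 0.1 N); the arm keeps its last pose, push and grip.
It fails at once if the sprung contact is pressed until it bottoms (more than 9.5 mm) (value of joint contact above 0.0095 m).
It fails at once if the jar is shifted more than 20 mm or tipped (distance of jar from where it was at the start of the episode above 0.02 m or angle between jar's own z axis and vertical above 0.3 rad).
It fails at once if the gauge block is shifted more than 20 mm or tipped (distance of gauge from where it was at the start of the episode above 0.02 m or angle between gauge's own z axis and vertical above 0.3 rad).
It fails at once if the dropper bottle is shifted more than 20 mm or tipped (distance of bottle from where it was at the start of the episode above 0.02 m or angle between bottle's own z axis and vertical above 0.3 rad).
It also fails if it takes over 56 s, if anything falls off the work surface, if the arm or the gripper's body presses on something with over 40 N, if the wrist force passes 120 N, or if a joint passes its speed limit or range.

## Working session

There is one attempt and no reset: what is moved stays moved. The work goes in short steps, each a Python script; the robot and the scene stay as the last script left them, time stands still between calls to the robot, and variables do not carry over. Pictures are saved under pics/ and viewed, and the job is handed in when it is done.

```bash
ls; mkdir -p pics; python3 - <<'E'
from bench import bot, optics, telemetry
import cv2, pickle
d={}
for n in ("scene","top","wrist"):
    c=optics.capture(n); d[n]=c; cv2.imwrite(f"pics/{n}0.png",c["frame"])
    print(n,c["fx"],c["cx"],c["cy"],c["distortion"],c["T"])
pickle.dump(d,open("cap0.pkl","wb"))
print(telemetry.current_t(),telemetry.current_tool_rot(),telemetry.current_tcp_pos())
E
```

```text
pics
scene 408.4144407318641 317.98002141588603 195.72015387735212 [0.0110394 0.        0.        0.        0.       ] [[ 0.79731424 -0.32747809  0.50699912  0.04651489]
 [-0.60346679 -0.41742423  0.67940036 -0.52071994]
 [-0.01085501 -0.84765271 -0.53044043  0.60298233]
 [ 0.          0.          0.          1.        ]]
top 424.95506708874666 321.949947765955 201.2246177959515 [-0.05887376  0.          0.          0.          0.        ] [[-0.02755848 -0.99439362  0.10208751  0.40403177]
 [-0.99960465  0.0279835   0.00273327  0.07809588]
 [-0.00557471 -0.10197183 -0.99477167  1.26315339]
 [ 0.          0.          0.          1.        ]]
wrist 331.0772615900153 315.6918680745499 201.1076096147782 [-0.01618652  0.          0.          0.          0.        ] [[ 0.31397639  0.9078886   0.27777171  0.12559756]
 [ 0.94942916 -0.29969494 -0.09363345  0.61694605]
 [-0.00176197  0.29312325 -0.95607304  0.37399203]
 [ 0.          0.          0.          1.        ]]
0.15 [ 0.1117699   0.69819012 -0.11266396  0.69810091] [0.19579313 0.5931722  0.25261748]
```

View pics/scene0.png

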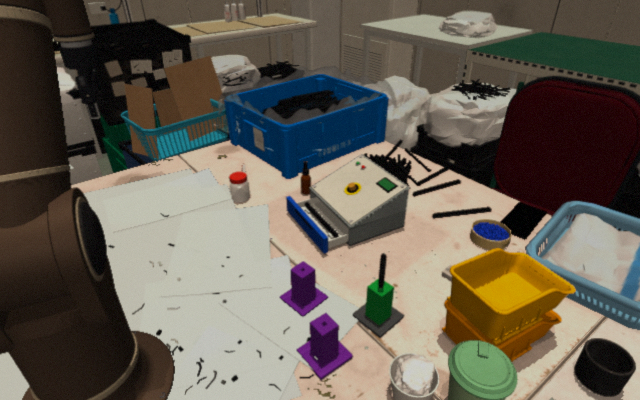

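View pics/top0.png

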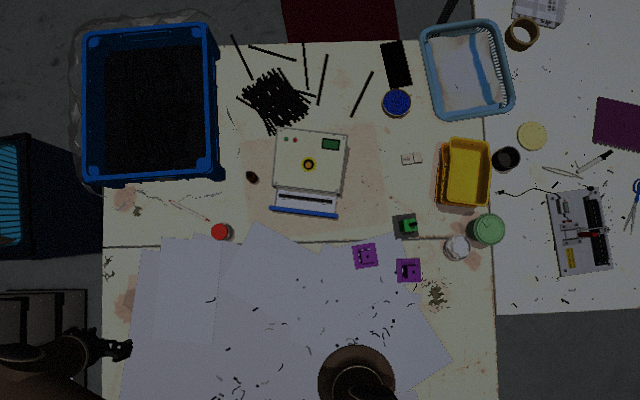

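View pics/wrist0.png

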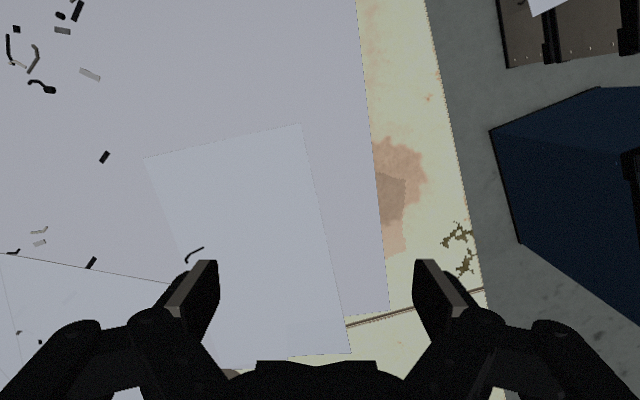

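The scene view shows the tester with the open drawer (front about 308,222) and the yellow ring (352,187). The green stand with the probe is at (380,300). Two purple decoys are at (303,285) and (325,343), the jar at (239,187) and the bottle at (306,180). In the top view the ring is at (308,165), the green stand at (405,225) and the purple ones at (365,255) and (409,270). I'll enlarge the crops next.

```bash
cat > h.py <<'E'
import cv2, numpy as np
from scipy.spatial.transform import Rotation as R
def K(c): return np.array([[c["fx"],0,c["cx"]],[0,c["fy"],c["cy"]],[0,0,1.]])
def ray(c,u,v):
    p=cv2.undistortPoints(np.array([[[u,v]]],float),K(c),np.array(c["distortion"]))[0,0]
    T=c["T"]; return T[:3,3], T[:3,:3]@np.array([p[0],p[1],1.])
def onz(c,u,v,z):
    o,d=ray(c,u,v); return o+d*(z-o[2])/d[2]
def depth(c,u,v):
    o,d=ray(c,u,v); return o+d*float(c["range_z"][int(round(v)),int(round(u))])
def tri(obs):
    A=np.zeros((3,3));b=np.zeros(3);L=[]
    for c,u,v in obs:
        o,d=ray(c,u,v);d=d/np.linalg.norm(d);P=np.eye(3)-np.outer(d,d);A+=P;b+=P@o;L.append((o,P))
    x=np.linalg.solve(A,b); return x,[np.linalg.norm(P@(x-o)) for o,P in L]
def proj(c,X):
    T=np.linalg.inv(c["T"]);r=cv2.Rodrigues(T[:3,:3])[0]
    return cv2.projectPoints(np.atleast_2d(np.array(X,float)),r,T[:3,3],K(c),np.array(c["distortion"]))[0][:,0]
def crop(img,x0,y0,x1,y1,k,fn):
    g=np.clip(img[y0:y1,x0:x1].astype(float)*1.6,0,255).astype(np.uint8)
    o=cv2.resize(g,None,fx=k,fy=k,interpolation=cv2.INTER_CUBIC)
    for x in range((x0+9)//10*10,x1,10):
        cv2.line(o,((x-x0)*k,0),((x-x0)*k,5),(0,0,255),1)
        if x%20==0: cv2.putText(o,str(x),((x-x0)*k,16),0,.4,(0,0,255),1)
    for y in range((y0+9)//10*10,y1,10):
        cv2.line(o,(0,(y-y0)*k),(5,(y-y0)*k),(0,0,255),1)
        if y%20==0: cv2.putText(o,str(y),(7,(y-y0)*k+4),0,.4,(0,0,255),1)
    cv2.imwrite(fn,o)
E
python3 - <<'E'
import pickle; from h import *
d=pickle.load(open("cap0.pkl","rb"))
crop(d["top"]["frame"],205,115,435,285,3,"pics/t1.png")
crop(d["scene"]["frame"],220,145,420,345,3,"pics/s1.png")
E
```

```text
(no output)
```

View pics/t1.png

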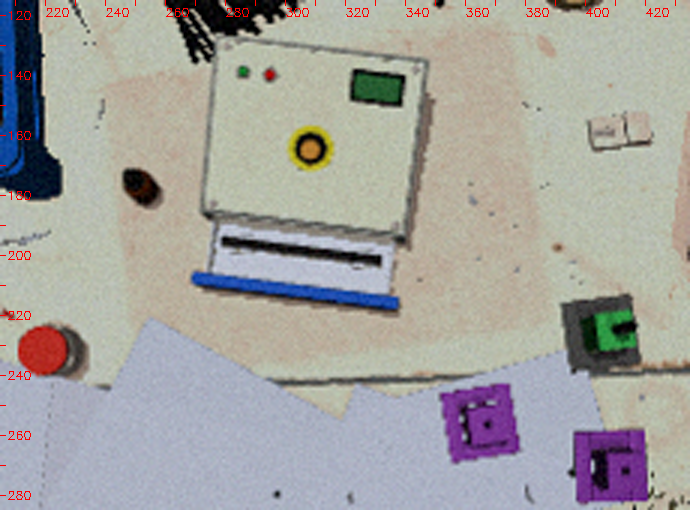

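View pics/s1.png

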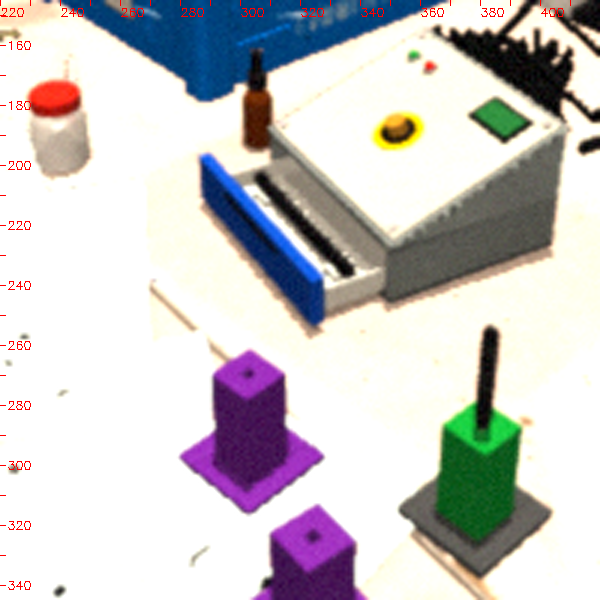

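```bash
python3 - <<'E'
import pickle; from h import *
np.set_printoptions(precision=4,suppress=True)
d=pickle.load(open("cap0.pkl","rb")); t,s=d["top"],d["scene"]
print("contact",tri([(t,308.5,164.9),(s,352.7,186.7)]),depth(t,308.5,165),depth(s,352.7,186.7))
pc=[onz(t,*p,z) for p,z in [((277.5,128),.115),((347.7,135),.115),((272.5,186.2),.057),((339.5,195),.057)]]
for p in pc: print("panel",p)
yaws=[np.degrees(np.arctan2(*(a-b)[[1,0]])) for a,b in [(pc[0],pc[2]),(pc[1],pc[3])]]
print("yaw x",yaws, "yaw y", [np.degrees(np.arctan2(-(a-b)[0],(a-b)[1])) for a,b in [(pc[0],pc[1]),(pc[2],pc[3])]])
dl,dr=onz(t,269.5,207.3,.049),onz(t,338,215.8,.049); print("drawer top edge",dl,dr,np.linalg.norm(dl-dr))
dl,dr=onz(t,269.5,209.8,.049),onz(t,338,218,.049); print("front lower edge?",dl,dr)
# drawer top corners tri
print("dL",tri([(t,269.3,208.3),(s,288,197)])); print("dR",tri([(t,338,217),(s,327,239)]))
# probe top
print("probe top",tri([(t,414.5,224),(s,383.3,254.5)]))
print("stand top", [onz(t,u,v,.086) for u,v in [(404.3,219.3),(416.5,218),(418,231.3),(405.3,233)]])
print("foot", [onz(t,u,v,.008) for u,v in [(392.3,216.5),(415,213.5),(418.5,236.5),(395.5,239)]])
print("jar",onz(t,219.5,231.5,.071),"bottle",onz(t,253,178,.06),"gauge",onz(t,412,159,.02))
E
```

```text
contact (array([0.6277, 0.116 , 0.0909]), [np.float64(0.00019227690867924864), np.float64(0.00019227690867915044)]) [0.6258 0.1159 0.0988] [0.6258 0.1136 0.0928]
panel [0.7294 0.1989 0.115 ]
panel [0.7038 0.005  0.115 ]
panel [0.5751 0.222  0.057 ]
panel [0.5443 0.0308 0.057 ]
yaw x [np.float64(-8.527267099280973), np.float64(-9.171752183736153)] yaw y [np.float64(-7.527191221048771), np.float64(-9.15981448881859)]
drawer top edge [0.5153 0.2325 0.049 ] [0.4854 0.0367 0.049 ] 0.1981225997127806
front lower edge? [0.5081 0.2326 0.049 ] [0.4791 0.0369 0.049 ]
dL (array([0.5129, 0.2331, 0.0477]), [np.float64(0.0004155127415001565), np.float64(0.0004155127415000555)])
dR (array([0.4832, 0.0359, 0.0483]), [np.float64(0.0014455974656013108), np.float64(0.0014455974656015216)])
probe top (array([ 0.4516, -0.1597,  0.1516]), [np.float64(0.000293188344585787), np.float64(0.0002931883445858099)])
stand top [array([ 0.468 , -0.1458,  0.086 ]), array([ 0.4706, -0.18  ,  0.086 ]), array([ 0.4336, -0.1823,  0.086 ]), array([ 0.43  , -0.1468,  0.086 ])]
foot [array([ 0.4815, -0.1254,  0.008 ]), array([ 0.4885, -0.1933,  0.008 ]), array([ 0.4202, -0.2003,  0.008 ]), array([ 0.4149, -0.132 ,  0.008 ])]
jar [0.4489 0.3719 0.071 ] bottle [0.6    0.2774 0.06  ] gauge [ 0.6504 -0.19    0.02  ]
```

```bash
cat >> h.py <<'E'
def quat(xax,yax):
    x=np.array(xax,float);x/=np.linalg.norm(x);y=np.array(yax,float);y-=x*(x@y);y/=np.linalg.norm(y)
    return R.from_matrix(np.column_stack([x,y,np.cross(x,y)])).as_quat()
def down(yaw): # camera on -x side when yaw=0 
    return quat([0,0,-1],[-np.sin(yaw),np.cos(yaw),0])
E
python3 - <<'E'
from bench import bot, optics, telemetry
from h import *; import pickle
np.set_printoptions(precision=4,suppress=True)
m=R.from_quat(telemetry.current_tool_rot()).as_matrix();print(m)
y=np.radians(-8.8)
for p in [(.60,.11,.27),(.50,.12,.27),(.45,-.163,.3),(.46,.13,.045)]:
    for yy in (y,y+np.pi): print(p,bot.solve_ik(list(p),list(down(yy))))
E
```

```text
[[-0.0003  0.3134  0.9496]
 [-0.0012  0.9496 -0.3134]
 [-1.     -0.0013  0.0001]]
(0.6, 0.11, 0.27) [-0.5349  0.382   0.3721  1.6337 -0.1488  1.1539  1.2904]
(0.6, 0.11, 0.27) [-0.8101  0.4478  0.776   1.6514 -0.3342  1.1803 -1.6789]
(0.5, 0.12, 0.27) [-0.6423  0.2066  0.3688  1.8597 -0.0835  1.0902  1.1752]
(0.5, 0.12, 0.27) [-0.9307  0.235   0.7236  1.8756 -0.1743  1.0947 -1.8647]
(0.45, -0.163, 0.3) [-0.7091  0.1647  1.1     1.9208 -0.1608  1.1504  1.8687]
(0.45, -0.163, 0.3) [-0.8246  0.2234  1.2764  1.9239 -0.2331  1.162  -1.1855]
(0.46, 0.13, 0.045) [-0.5199  0.4723  0.1782  2.1375 -0.1565  0.5437  1.1905]
(0.46, 0.13, 0.045) [-0.8499  0.5391  0.6071  2.158  -0.547   0.5981 -1.5704]
```

```bash
python3 - <<'E'
from bench import bot, optics, telemetry
from h import *; import pickle
np.set_printoptions(precision=4,suppress=True)
y=np.radians(-8.8); d={}
bot.move_pose([.61,.11,.27],list(down(y))); d["A"]=optics.capture("wrist")
bot.move_pose([.50,.12,.27],list(down(y))); d["B"]=optics.capture("wrist")
pickle.dump(d,open("cap1.pkl","wb"))
for n in d: crop(d[n]["frame"],0,0,640,400,1,f"pics/w{n}.png")
print(telemetry.current_t(),telemetry.current_joints(),telemetry.current_ft_force())
E
```

```text
3.0417 [-0.6413  0.2063  0.3667  1.8586 -0.0831  1.09    1.1749] [ 0.7781 -0.5464  0.0518]
```

View pics/wA.png

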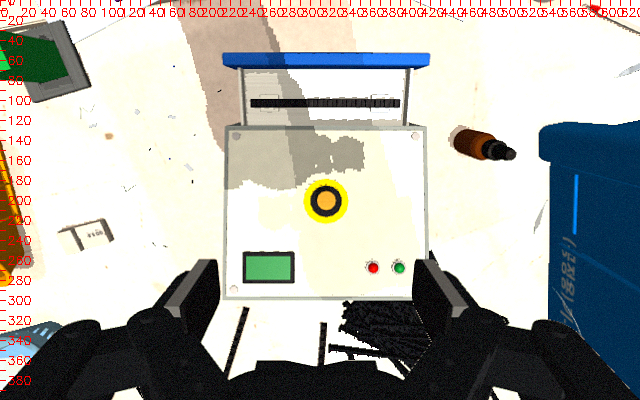

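View pics/wB.png

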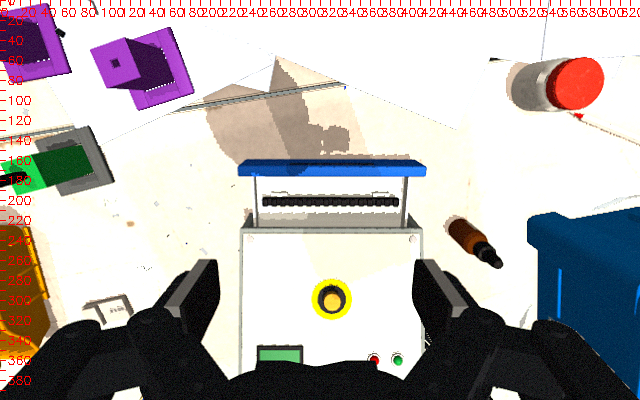

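```bash
python3 - <<'E'
import pickle; from h import *
d=pickle.load(open("cap1.pkl","rb"))
for n,y in (("A",200),("B",300)):
    c=d[n]; im=c["frame"][y-30:y+30,295:365].astype(int)
    hsv=cv2.cvtColor(im.astype(np.uint8),cv2.COLOR_BGR2HSV)
    print(n,im[30,31],im[30,36],im[30,15])
    crop(c["frame"]*0+ (c["frame"]*0.6).astype(np.uint8),290,y-35,370,y+35,7,f"pics/c{n}.png")
im=np.vstack([cv2.imread("pics/cA.png"),cv2.imread("pics/cB.png")])
cv2.imwrite("pics/cAB.png",cv2.resize(im,None,fx=.6,fy=.6))
E
```

```text
A [ 37 118 164] [ 30 114 161] [ 4 80 92]
B [ 40 140 184] [ 44 145 183] [175 185 181]
```

View pics/cAB.png

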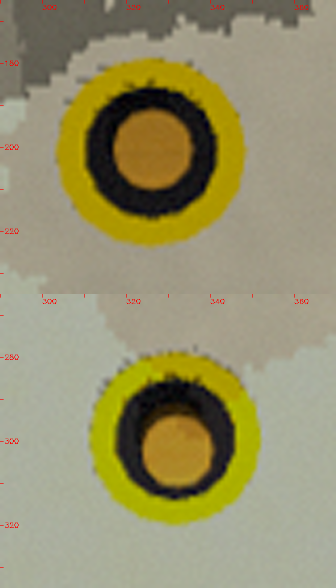

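```bash
python3 - <<'E'
import pickle; from h import *
np.set_printoptions(precision=4,suppress=True)
d=pickle.load(open("cap1.pkl","rb")); A,B=d["A"],d["B"]; d0=pickle.load(open("cap0.pkl","rb")); t,s=d0["top"],d0["scene"]
print(A["T"][:3,3],B["T"][:3,3])
print("contact AB",tri([(A,326.4,200.2),(B,332.4,302.6)]),"all",tri([(A,326.4,200.2),(B,332.4,302.6),(t,308.5,164.9),(s,352.7,186.7)]))
print(depth(A,326.4,200.2),depth(B,332.4,302.6))
l,r=onz(A,429.5,53.5,.049),onz(A,222.5,53,.049);print("front",l,r,np.degrees(np.arctan2(-(l-r)[0],(l-r)[1])),np.linalg.norm(l-r),(l+r)/2)
# depth plane fit panel in A
pts=np.array([depth(A,u,v) for u in range(240,415,4) for v in range(140,290,4) if A["range_z"][v,u]>0 and np.hypot(u-326,v-201)>35])
c=pts.mean(0);n=np.linalg.svd(pts-c)[2][2];n*=np.sign(n[2])
for _ in range(3):
    k=abs((pts-c)@n)<.004;pts=pts[k];c=pts.mean(0);n=np.linalg.svd(pts-c)[2][2];n*=np.sign(n[2])
print("panel n",n,np.degrees(np.arccos(n[2])),"yaw",np.degrees(np.arctan2(-n[1],-n[0])),c,"contact height",)
X=tri([(A,326.4,200.2),(B,332.4,302.6)])[0];print((X-c)@n)
for z in ((.115,.057),):
    P=[onz(A,u,v,zz) for u,v,zz in [(224,299,.115),(428,299,.115),(227,127,.057),(426,127,.057)]]
    print(np.array(P),np.mean(P,0))
# stand: green top centre in B
E
```

```text
[0.5366 0.1229 0.3914] [0.4264 0.1323 0.392 ]
contact AB (array([0.6258, 0.1192, 0.0989]), [np.float64(1.1148282310603736e-05), np.float64(1.1148282310633213e-05)]) all (array([0.629 , 0.1179, 0.0905]), [np.float64(0.00141201968984683), np.float64(0.0023256469758565572), np.float64(0.002139587828405997), np.float64(0.0009020605243306172)])
[0.6263 0.1192 0.097 ] [0.6265 0.1192 0.0977]
front [0.5109 0.237  0.049 ] [0.4805 0.0415 0.049 ] -8.835221750390186 0.19779638911725375 [0.4957 0.1392 0.049 ]
panel n [-0.3429  0.0564  0.9377] 20.33432664762286 yaw -9.346600816413762 [0.6439 0.1163 0.0893] contact height
0.015322189470686698
[[0.7042 0.0079 0.115 ]
 [0.7341 0.202  0.115 ]
 [0.5486 0.0322 0.057 ]
 [0.5785 0.2271 0.057 ]] [0.6414 0.1173 0.086 ]
```

```bash
python3 - <<'E'
from bench import bot, optics, telemetry
from h import *
np.set_printoptions(precision=4,suppress=True)
y=np.radians(-8.9); q=list(down(y)); ex=np.array([np.cos(y),np.sin(y),0])
f=np.array([.4957,.1392,0])
bot.close(40)
s=f-ex*.045
bot.move_pose(list(s+[0,0,.15]),q)
bot.line_to(list(s+[0,0,.047]))
print(telemetry.current_tcp_pos(),telemetry.current_ft_force(),telemetry.current_t())
e=f+ex*(.055-.011+.015)
print(bot.line_to(list(e+[0,0,.047]),speed=.05,f_stop=14))
p=telemetry.current_tcp_pos();print(p,(p-f)@ex,telemetry.current_ft_force(),telemetry.current_t(),telemetry.current_width())
E
```

```text
[0.4523 0.1463 0.0479] [0.0008 0.0236 0.8172] 5.2333
True
[0.5385 0.1323 0.0462] 0.043371713370325825 [ 0.5717  0.326  -0.1112] 6.8333 -0.0003709180548960095
```

```bash
python3 - <<'E'
from bench import bot, optics, telemetry
from h import *; import pickle
np.set_printoptions(precision=4,suppress=True)
y=np.radians(-8.9); ex=np.array([np.cos(y),np.sin(y),0]); f=np.array([.4957,.1392,0])
p=np.array(telemetry.current_tcp_pos())
print(bot.line_to(list(p+ex*.012),speed=.02,f_stop=12))
p=telemetry.current_tcp_pos();print(p,(p-f)@ex,telemetry.current_ft_force())
bot.pause(.4);print(telemetry.current_ft_force())
p=np.array(telemetry.current_tcp_pos())
bot.line_to(list(p-ex*.05)); 
p=np.array(telemetry.current_tcp_pos())
bot.line_to([p[0],p[1],.30],speed=.25)
bot.ungrasp()
d={"C":optics.capture("wrist"),"scene":optics.capture("scene"),"top":optics.capture("top")}
pickle.dump(d,open("cap2.pkl","wb"))
crop(d["C"]["frame"],0,0,640,400,1,"pics/wC.png");crop(d["scene"]["frame"],260,140,420,260,5,"pics/s2.png")
print(telemetry.current_t())
E
```

```text
True
[0.5385 0.1321 0.0453] 0.04335090341656936 [ 0.4819 -0.2122  1.1527]
[ 0.0718 -0.071  -0.6419]
10.1583
```

View pics/wC.png

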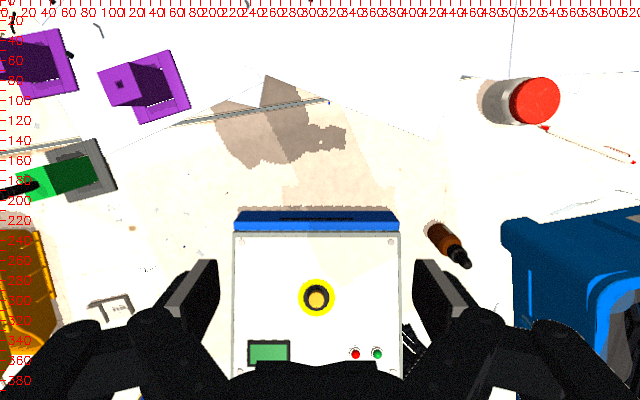

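View pics/s2.png

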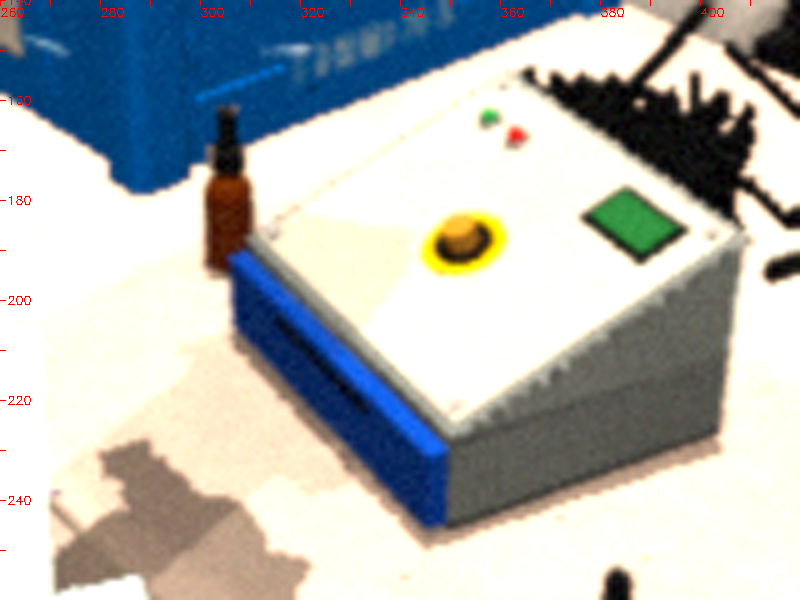

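Drawer is home: the stop was met at the same place twice, and the views show the front 12 mm proud of the housing. Next is the stand, from two wrist views.

```bash
python3 - <<'E'
from bench import bot, optics, telemetry
from h import *; import pickle
np.set_printoptions(precision=4,suppress=True)
y=np.radians(5.3)
d={}
for k in range(-2,2):
    print(k,bot.solve_ik([.451,-.163,.13],list(down(y+k*np.pi/2))))
bot.move_pose([.50,-.163,.34],list(down(y))); d["D"]=optics.capture("wrist")
bot.move_pose([.43,-.163,.34],list(down(y))); d["E"]=optics.capture("wrist")
pickle.dump(d,open("cap3.pkl","wb"))
for n in d: crop(d[n]["frame"],0,0,640,400,1,f"pics/w{n}.png")
print(telemetry.current_t(),telemetry.current_joints())
E
```

```text
-2 [-0.4106  0.4199  0.8331  2.1095 -0.4386  0.7901 -0.7823]
-1 [-0.3317  0.3886  0.7226  2.1055 -0.3672  0.7725  0.7139]
0 [-0.1941  0.3531  0.5408  2.098  -0.2628  0.755   2.1758]
1 [ 1.1644  0.6574 -1.2337  2.0171  0.7437  1.0193  2.7953]
11.8083 [-0.2848  0.0337  0.565   1.8776 -0.0201  1.2345  1.9519]
```

View pics/wD.png

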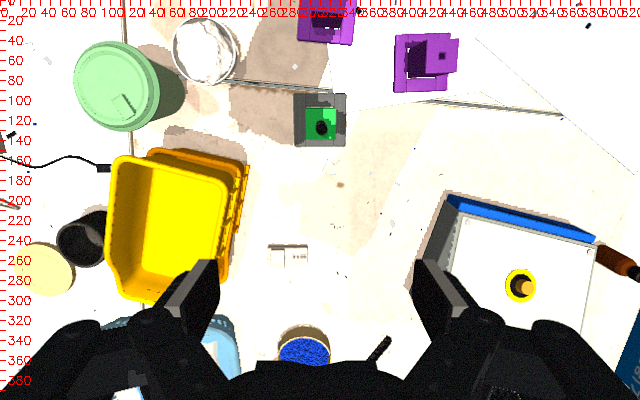

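View pics/wE.png

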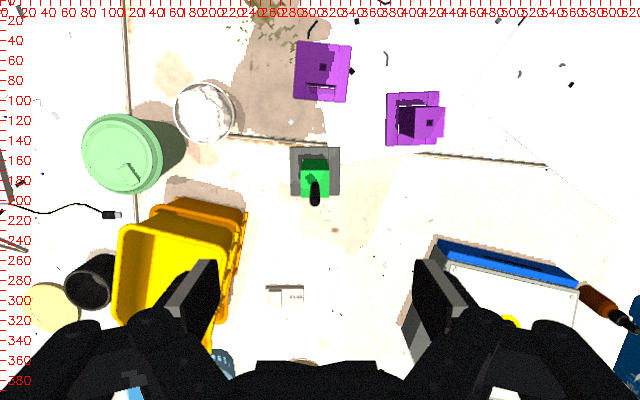

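```bash
python3 - <<'E'
import pickle; from h import *
d=pickle.load(open("cap3.pkl","rb"))
crop((d["D"]["frame"]*.6).astype(np.uint8),285,80,365,160,7,"pics/cD.png")
crop((d["E"]["frame"]*.6).astype(np.uint8),275,135,355,215,7,"pics/cE.png")
E
```

```text
(no output)
```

View pics/cD.png

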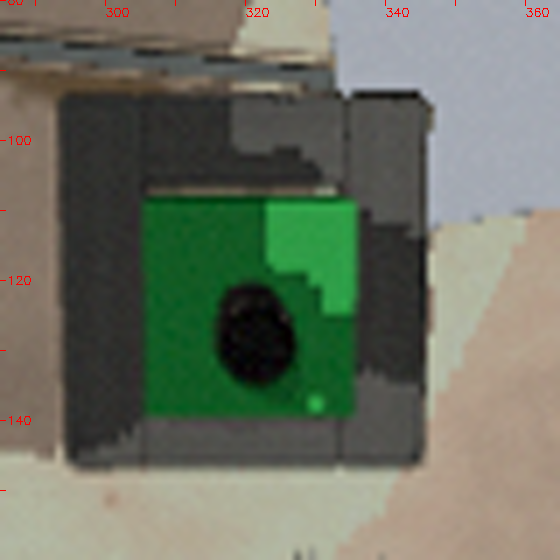

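View pics/cE.png

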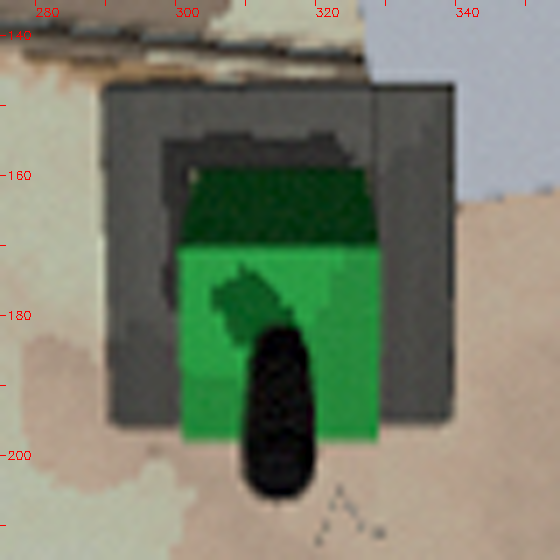

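```bash
python3 - <<'E'
import pickle; from h import *
np.set_printoptions(precision=4,suppress=True)
d=pickle.load(open("cap3.pkl","rb")); D,E=d["D"],d["E"]
t,s=[pickle.load(open("cap0.pkl","rb"))[k] for k in("top","scene")]
print("block",tri([(D,320.6,123.7),(E,314.9,183.9)]),onz(D,320.6,123.7,.086),onz(E,314.9,183.9,.086))
for a,b in [((305.3,107.8),(300.7,170)),((335.8,107.8),(328.8,169.8)),((335.5,139.7),(328.9,197.8)),((305.3,139.7),(301,198))]:
    print(tri([(D,*a),(E,*b)]),onz(D,*a,.086))
print("ptop",tri([(D,321.5,129.5),(E,314,201.5)]),onz(D,321.5,129.5,.16),onz(E,314,201.5,.16))
for z in(.152,.160):
  X=(.4505,-.163)
  print(z,[proj(c,[*X,z]) for c in(D,E,t,s)])
print(depth(E,314,202),depth(D,321,130),depth(D,310,115),depth(E,310,190))
def yw(c,a,b,z):
    v=onz(c,*a,z)-onz(c,*b,z);return np.degrees(np.arctan2(v[1],v[0]))
print("yaw",yw(D,(305.3,139.7),(305.3,107.8),.086),yw(D,(335.5,139.7),(335.8,107.8),.086),yw(D,(335.8,107.8),(305.3,107.8),.086)-0, yw(D,(294,146),(293,93.5),.008),yw(D,(345,146),(346,93.5),.008),yw(E,(338.5,195),(339,148),.008),yw(E,(291,195),(290,148),.008))
E
```

```text
block (array([ 0.4517, -0.1604,  0.0795]), [np.float64(3.139099671261129e-05), np.float64(3.1390996712563445e-05)]) [ 0.4513 -0.1605  0.086 ] [ 0.4501 -0.1606  0.086 ]
(array([ 0.4361, -0.1787,  0.0818]), [np.float64(0.00019188600394826386), np.float64(0.0001918860039481942)]) [ 0.436  -0.1788  0.086 ]
(array([ 0.4329, -0.1456,  0.081 ]), [np.float64(0.00026825235752906405), np.float64(0.0002682523575291135)]) [ 0.4329 -0.1456  0.086 ]
(array([ 0.4683, -0.1417,  0.0763]), [np.float64(0.00017559230176106253), np.float64(0.00017559230176102523)]) [ 0.4672 -0.1422  0.086 ]
(array([ 0.4714, -0.1758,  0.0773]), [np.float64(0.0002757132261908653), np.float64(0.00027571322619090435)]) [ 0.4704 -0.1759  0.086 ]
ptop (array([ 0.4524, -0.1608,  0.1486]), [np.float64(0.000338632179913767), np.float64(0.000338632179913774)]) [ 0.4514 -0.1608  0.16  ] [ 0.4488 -0.1614  0.16  ]
0.152 [array([[319.0367, 127.4863]]), array([[312.2962, 200.5558]]), array([[415.856 , 224.2709]]), array([[384.0711, 255.586 ]])]
0.16 [array([[319.1262, 128.2012]]), array([[312.2194, 203.0067]]), array([[416.5136, 224.1227]]), array([[384.4282, 251.8985]])]
[ 0.4514 -0.1612  0.1534] [ 0.4524 -0.161   0.1536] [ 0.4434 -0.1731  0.0795] [ 0.4505 -0.1659  0.1134]
yaw 4.829280249506714 5.775800329632826 95.3491249258449 5.3684871495961195 5.690971691452502 5.931407135033152 5.293583947331429
```

```bash
cat >> h.py <<'E'
YT=np.radians(-8.9); EX=np.array([np.cos(YT),np.sin(YT),0]); EY=np.array([-np.sin(YT),np.cos(YT),0])
a20=np.radians(20); N=-np.sin(a20)*EX+np.array([0,0,np.cos(a20)]); SL=np.cos(a20)*EX+np.array([0,0,np.sin(a20)])
C=np.array([.6262,.1190,.0980])
def qt(roll): # roll 0: jaws along tester y
    return quat(-N,np.cos(roll)*EY-np.sin(roll)*SL)
P=np.array([.4520,-.1607,0]); YS=np.radians(5.4)
E
python3 - <<'E'
from bench import bot
from h import *
np.set_printoptions(precision=3,suppress=True)
for k in (-2,-1,0): print(k,bot.solve_ik(list(P+[0,0,.135]),list(down(YS+k*np.pi/2))))
for k in range(-4,4): print(k,bot.solve_ik(list(C+N*.163),list(qt(k*np.pi/4))),bot.solve_ik(list(C+N*.13),list(qt(k*np.pi/4))))
E
```

```text
-2 [-0.417  0.409  0.832  2.105 -0.423  0.799 -0.8  ]
-1 [-0.274  0.36   0.636  2.098 -0.305  0.773  0.646]
0 [-0.199  0.344  0.539  2.093 -0.252  0.766  2.162]
-4 [-1.398  0.408  1.292  2.009 -0.426  0.712 -1.639] [-1.333  0.508  1.277  2.023 -0.606  0.689 -1.483]
-3 [-0.769  0.192  0.419  1.982  0.149  0.686 -1.41 ] [-0.845  0.261  0.541  2.001  0.053  0.607 -1.319]
-2 [-0.715  0.189  0.357  1.979  0.17   0.689 -0.645] [-0.766  0.252  0.444  1.997  0.103  0.611 -0.582]
-1 [-0.666  0.188  0.3    1.976  0.189  0.692  0.123] [-0.699  0.247  0.363  1.993  0.143  0.616  0.166]
0 [-0.632  0.188  0.26   1.974  0.201  0.695  0.896] [-0.638  0.244  0.29   1.989  0.176  0.621  0.92 ]
1 [-0.641  0.188  0.271  1.974  0.198  0.694  1.685] [-0.629  0.244  0.279  1.989  0.181  0.621  1.701]
2 [-0.641  0.188  0.271  1.974  0.198  0.694  2.47 ] [-0.618  0.244  0.266  1.988  0.187  0.622  2.481]
3 [ 0.438  0.357 -1.029  1.912  0.704  0.873  2.833] [ 0.287  0.359 -0.832  1.932  0.688  0.784  2.843]
```

```bash
python3 - <<'E'
from bench import bot, optics, telemetry
from h import *; import pickle
np.set_printoptions(precision=4,suppress=True)
q=list(down(YS))
bot.move_pose(list(P+[0,0,.24]),q)
c=optics.capture("wrist"); crop(c["frame"],0,0,640,400,1,"pics/wF.png")
bot.line_to(list(P+[0,0,.135]),speed=.1)
print(telemetry.current_tcp_pos(),telemetry.current_ft_force())
bot.close(50)
print(telemetry.current_width(),telemetry.current_ft_force(),telemetry.current_t())
d={"G":optics.capture("wrist"),"scene":optics.capture("scene")}
pickle.dump(d,open("cap4.pkl","wb"))
crop(d["G"]["frame"],0,0,640,400,1,"pics/wG.png");crop(d["scene"]["frame"],330,190,450,340,4,"pics/s4.png")
E
```

```text
[ 0.4524 -0.1609  0.1355] [-0.1042  0.169  -0.0353]
0.010246035978928678 [ 0.0696 -0.1924  1.6307] 14.2167
```

View pics/wG.png

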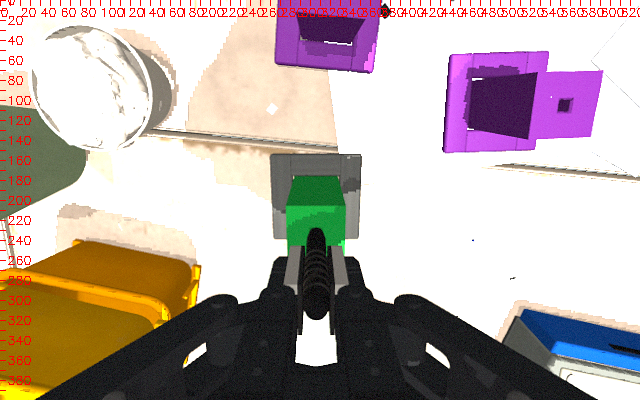

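View pics/s4.png

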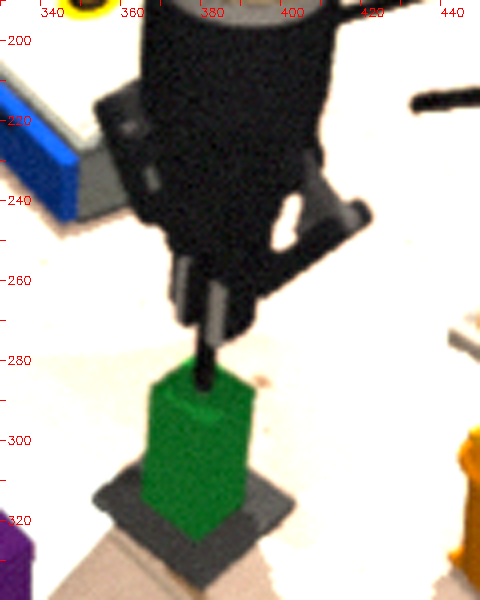

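```bash
python3 - <<'E'
from bench import bot, optics, telemetry
from h import *; import pickle
np.set_printoptions(precision=4,suppress=True)
p=np.array(telemetry.current_tcp_pos())
bot.line_to([p[0],p[1],.30],speed=.12)
print(telemetry.current_width(),telemetry.current_ft_force())
bot.move_pose(list(C+N*(.1335+.03)),list(qt(0)))
print(telemetry.current_tcp_pos(),C+N*.1635,telemetry.current_ft_force(),telemetry.current_width(),telemetry.current_t())
d={k:optics.capture(k) for k in("wrist","scene","top")}
pickle.dump(d,open("cap5.pkl","wb"))
crop(d["wrist"]["frame"],0,0,640,400,1,"pics/wH.png");crop(d["scene"]["frame"],300,120,420,240,5,"pics/s5.png")
crop(d["top"]["frame"],265,120,365,220,6,"pics/t5.png")
E
```

```text
0.010080568331027273 [ 0.2095 -0.2726  0.2541]
[0.571  0.1262 0.2516] [0.571  0.1277 0.2516] [-1.0642 -0.9087  0.0032] 0.010310584313209055 17.0417
```

View pics/wH.png

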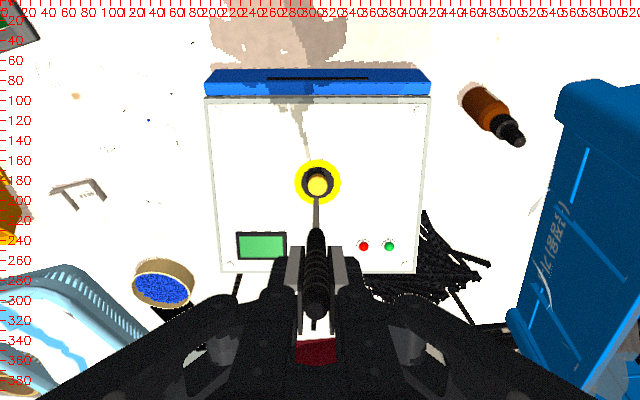

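View pics/s5.png

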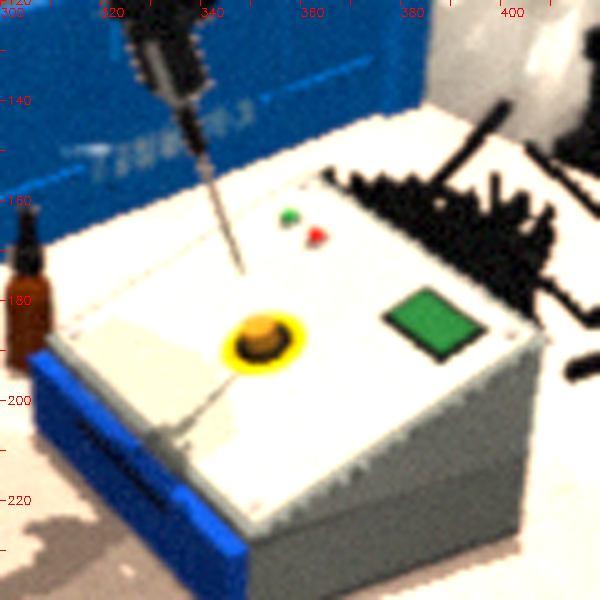

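```bash
python3 - <<'E'
import pickle; from h import *
from bench import bot, optics, telemetry
np.set_printoptions(precision=4,suppress=True)
d=pickle.load(open("cap5.pkl","rb"))
p=np.array(telemetry.current_tcp_pos()); m=R.from_quat(telemetry.current_tool_rot()).as_matrix()
tip=p+m[:,0]*.1335; print(p,m[:,0],-N,tip,"rel contact slope,y,n:",(tip-C)@SL,(tip-C)@EY,(tip-C)@N)
for k in("scene","wrist","top"):
    print(k,"contact",proj(d[k],C),"tip",proj(d[k],tip))
crop(d["wrist"]["frame"],280,140,360,240,6,"pics/cH.png")
E
```

```text
[0.5713 0.126  0.2519] [ 0.3379 -0.0539 -0.9396] [ 0.3379 -0.0529 -0.9397] [0.6164 0.1188 0.1265] rel contact slope,y,n: 0.0006487500241578427 -0.0016774263085796042 0.030065929520617502
scene contact [[351.4397 183.9064]] tip [[348.7683 174.9361]]
wrist contact [[317.3606 186.4368]] tip [[315.3717 196.6186]]
top contact [[307.3893 164.939 ]] tip [[307.1187 166.5402]]
```

View pics/cH.png

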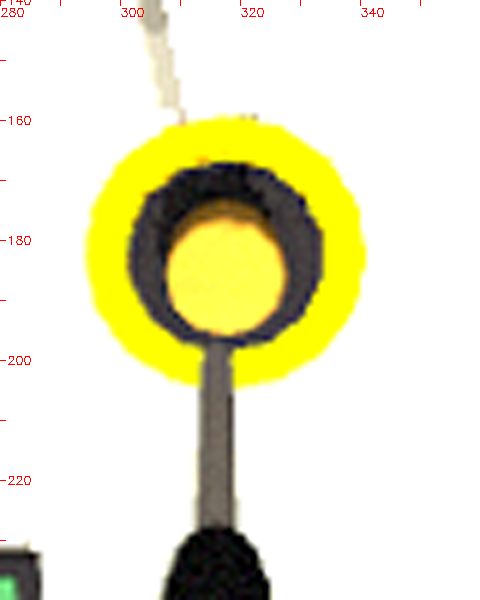

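View pics/t5.png

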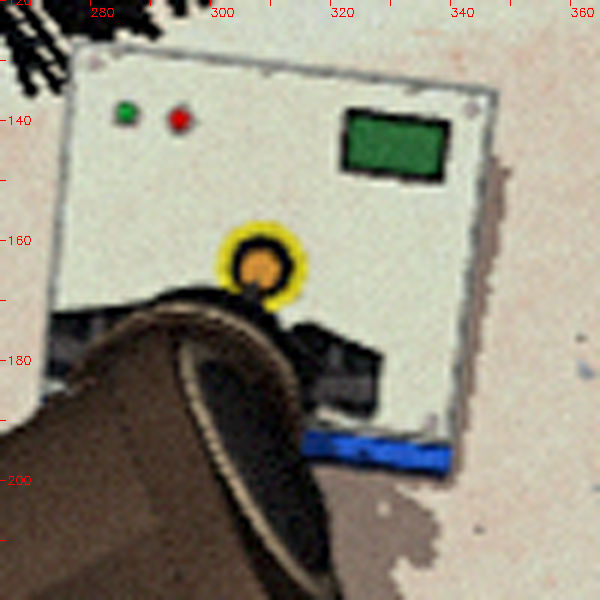

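```bash
python3 - <<'E'
from bench import bot, optics, telemetry
from h import *; import pickle
np.set_printoptions(precision=4,suppress=True)
print(bot.line_to(list(C+EY*.001+N*(.1335+.007)),list(qt(0)),speed=.03,f_stop=1.5))
bot.pause(.3)
p=np.array(telemetry.current_tcp_pos()); m=R.from_quat(telemetry.current_tool_rot()).as_matrix()
tip=p+m[:,0]*.1335; print("rel contact slope,y,n:",(tip-C)@SL,(tip-C)@EY,(tip-C)@N,telemetry.current_ft_force(),telemetry.current_t())
d={k:optics.capture(k) for k in("wrist","scene","top")}
pickle.dump(d,open("cap6.pkl","wb"))
for k in d: print(k,"contact",proj(d[k],C),"tip",proj(d[k],tip))
crop((d["wrist"]["frame"]*.7).astype(np.uint8),285,150,345,230,7,"pics/cI.png");crop(d["scene"]["frame"],325,155,375,205,10,"pics/s6.png")
crop(d["top"]["frame"],285,140,335,190,10,"pics/t6.png")
a=[cv2.resize(cv2.imread(f"pics/{n}.png"),(380,380)) for n in("s6","t6")]
cv2.imwrite("pics/st6.png",np.hstack(a))
E
```

```text
False
rel contact slope,y,n: 0.00013927248975054068 0.0010717414458852634 0.007164128388450802 [-0.4591 -0.3065 -0.3975] 18.4083
wrist contact [[314.1459 193.4893]] tip [[315.4415 196.082 ]]
scene contact [[351.4397 183.9064]] tip [[350.4851 181.5405]]
top contact [[307.3893 164.939 ]] tip [[306.7983 165.2527]]
```

View pics/cI.png

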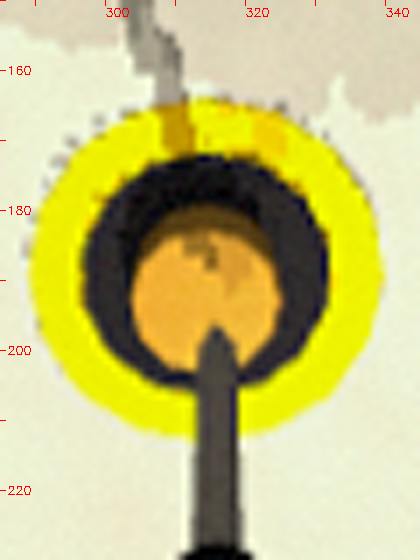

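View pics/st6.png

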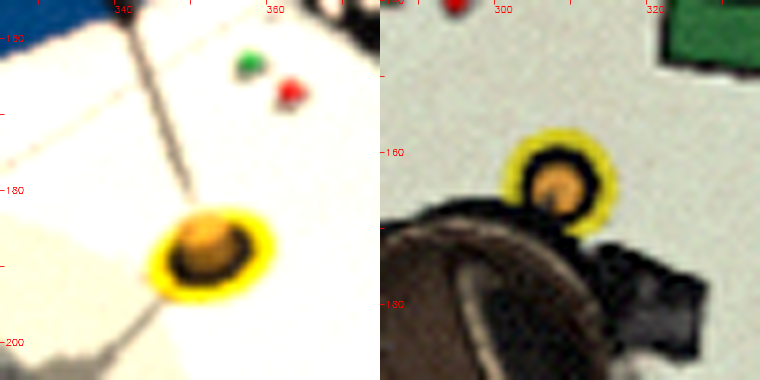

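```bash
cat >> h.py <<'E'
def fn(T,bot,n=10):
    a=[]
    for _ in range(n): a.append(T.current_ft_force()); bot.pause(.02)
    return np.mean(a,0),np.std(a,0)
def rel(T):
    p=np.array(T.current_tcp_pos()); m=R.from_quat(T.current_tool_rot()).as_matrix(); t=p+m[:,0]*.1335
    return np.array([(t-C)@SL,(t-C)@EY,(t-C)@N])*1e3, np.degrees(np.arccos(-m[:,0]@N))
E
python3 - <<'E'
from bench import bot, optics, telemetry as T
from h import *
np.set_printoptions(precision=3,suppress=True)
b,s=fn(T,bot,15); print("base",b,s,b@N)
for h in (5,4,3,2,1,0,-1,-2,-3):
    bot.line_to(list(C-EY*.0003+N*(.1335+h*1e-3)),list(qt(0)),speed=.01)
    f,s=fn(T,bot,8); F=(f-b)@N
    print(h,*rel(T),"F",round(F,2),f-b,s[2],round(T.current_t(),2))
    if F>1.6: break
E
```

```text
base [ 0.116  0.224 -0.526] [0.458 0.375 0.446] -0.521630760375928
5 [ 0.002 -0.271  4.992] 0.0006080049380099473 F 0.09 [-0.065 -0.215  0.088] 0.5498010732597493 19.33
4 [-0.009 -0.298  3.988] 0.0016571172443457683 F 0.04 [ 0.21  -0.55   0.149] 0.3760873684555426 19.72
3 [-0.004 -0.316  2.981] 0.002120240061733429 F 0.12 [-0.005 -0.131  0.135] 0.4754832813638402 20.1
2 [ 0.038 -0.307  2.001] 0.0020777019791814177 F 0.01 [ 0.018 -0.473  0.042] 0.3510336087112942 20.48
1 [ 0.014 -0.302  0.996] 0.0011752609025494384 F 0.25 [-0.334 -0.398  0.165] 0.5534426739224486 20.87
0 [-0.003 -0.339 -0.018] 0.0030245348063054154 F -0.14 [-0.06   0.015 -0.173] 0.6030308181050424 21.25
-1 [-0.023 -0.362 -1.014] 0.005671783868673294 F 0.33 [-0.207 -0.17   0.282] 0.5610315558500238 21.63
-2 [ 0.088 -0.278 -1.965] 0.007391789210174612 F 1.03 [-0.178 -0.146  1.04 ] 0.3317131746694643 22.02
-3 [ 0.052 -0.251 -2.974] 0.005788562531520453 F 1.02 [ 0.001 -0.197  1.1  ] 0.3951870634550066 22.4
```

```bash
python3 - <<'E'
from bench import bot, optics, telemetry as T
from h import *; import pickle
np.set_printoptions(precision=3,suppress=True)
b=np.array([.07,.0,-.46])
for h in (-4,-5,-6,-6.6):
    bot.line_to(list(C-EY*.0003+N*(.1335+h*1e-3)),list(qt(0)),speed=.01)
    f,s=fn(T,bot,25); F=(f-b)@N
    print(h,*rel(T),"F",round(F,2),f-b,round(T.current_t(),2))
    if F>2.3: break
d={k:optics.capture(k) for k in("wrist","scene","top")}
pickle.dump(d,open("cap7.pkl","wb"))
crop((d["wrist"]["frame"]*.7).astype(np.uint8),285,150,345,230,7,"pics/cJ.png");crop((d["scene"]["frame"]*.8).astype(np.uint8),325,135,385,205,8,"pics/s7.png")
print(T.current_width())
E
```

```text
-4 [ 0.066 -0.247 -3.958] 0.008406271890650073 F 1.48 [-0.137  0.24   1.507] 23.07
-5 [ 0.029 -0.284 -4.973] 0.0038081406611539526 F 1.69 [-0.27   0.454  1.672] 23.73
-6 [ 0.032 -0.28  -5.992] 0.003612220648144872 F 2.32 [-0.293  0.208  2.351] 24.4
0.010238737479196515
```

View pics/cJ.png

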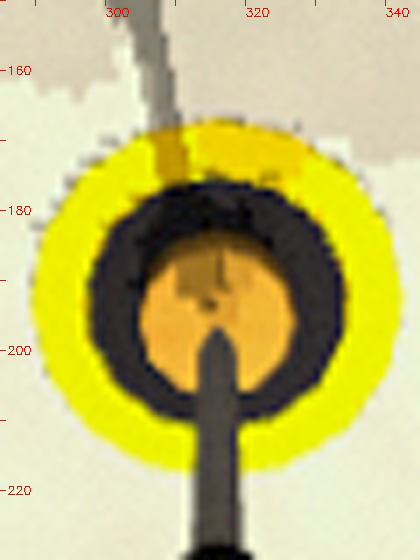

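View pics/s7.png

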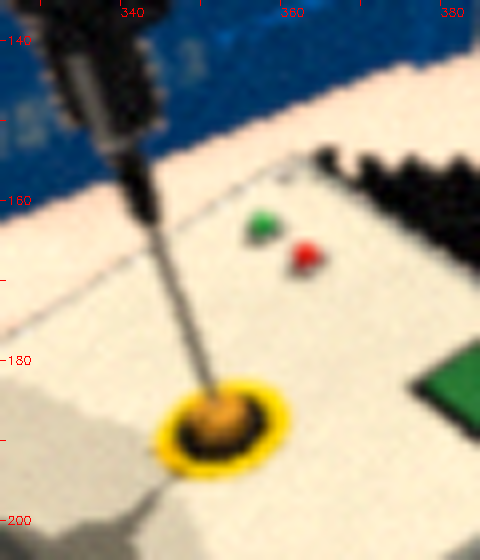

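```bash
python3 - <<'E'
from bench import bot, optics, telemetry as T
from h import *; import pickle
np.set_printoptions(precision=3,suppress=True)
d=pickle.load(open("cap7.pkl","rb"))
t=C-N*.006-EY*.0003
for k in d: print(k,"tip",proj(d[k],t),"shoulder",proj(d[k],t+N*.076),"contact top centre if at tip")
f,s=fn(T,bot,30); print((f-np.array([.07,0,-.46]))@N,rel(T),T.current_qd(),T.current_t(),T.current_width())
E
```

```text
wrist tip [[315.418 195.991]] shoulder [[315.249 232.356]] contact top centre if at tip
scene tip [[352.141 185.74 ]] shoulder [[343.71  162.144]] contact top centre if at tip
top tip [[307.672 164.612]] shoulder [[305.312 169.191]] contact top centre if at tip
2.2051208156195665 (array([ 0.023, -0.315, -5.991]), np.float64(0.0013089775660402576)) [ 0.     0.     0.    -0.001 -0.    -0.001 -0.   ] 25.05 0.01045416238197935
```

```bash
python3 - <<'E'
from bench import bot, telemetry as T
bot.finish_job(); print(T.current_t())
E
```

```text
the job is handed in; nothing more can be done
the job is handed in; nothing more can be done
```

The job is handed in, with the drawer home and the probe still gripped and pressing the ringed contact. The system reports no verdict, so what follows rests on my own checks, the last of them at 25 s of the 56 s allowed.

- **Drawer:** I pushed it in about 54 mm against its stop. A second push stopped at the same place. The camera views then showed the front 12 mm proud of the housing, as it should be when home.
- **Probe:** I took it from the green stand at its grip point with a 50 N grip and lifted it clear. The jaws read about 10.3 mm on the 11 mm grip, a small disagreement, but steady from the grasp to the end.
- **Press:** The force along the panel normal averaged about 2.2–2.3 N. That puts the contact about 4.3–4.5 mm in, of its 10 mm travel.
- **Squareness:** The tool axis was within 0.01° of the panel normal, taking the given 20° slope and my measured box angle. A depth fit of the panel came out at 20.3° and agreed on the box angle to half a degree.
- **Tip position:** The wrist view put the tip within about 1.5 mm of the contact's centre. The scene view read up to about 3.5 mm off, at roughly 2.3 mm per pixel. Both are inside the 7 mm allowed.
- **Disagreement:** The first height I got for the contact, from the scene and top views, was 8 mm lower than the wrist view gave. I had read the pixel on the contact's side as well as its top. The actual touch came 1–1.4 mm below the wrist estimate.
- **Bystanders:** The arm's path kept away from the jar, gauge block and dropper bottle. They showed no sign of being disturbed in the pictures I looked at, but I did not re-measure their positions.

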